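Reset the over-rev cut-out of the engine run-in stand

ROBOT

A 7-joint arm with a two-finger parallel gripper is mounted at the origin on the work surface. World frame = base frame: x ahead of the robot, y to its left, z up, the work surface at z = 0. Lengths are in m, angles in rad, forces in N, time in s.
With the tool pointing down it reaches from about 0.4 to 0.9 m from the base axis. Payload 5.5 kg.
Tool frame: the origin (TCP) lies at the very end of the fingers, on their centre line; the grasp point (between the pads) lies 19 mm behind it (arm.grasp_offset is the distance from the TCP to the grasp point, in m); z points along the fingers, y is the line along which they close (so a half turn about z gives the same grasp; the last joint's range is limited). The gripper opens to 85 mm and grips with 20 to 120 N. Pads are 22 mm wide; open, the fingers measure 114 mm over their backs; the gripper's body (76 mm by 85 mm) begins 54 mm behind the grasp point. The pads swing forward as they close: fully open they stand 13 mm farther back than shut.
Start: joints at [-0.876, 0.501, -0.427, 1.55, 0.221, 1.138, -0.21], TCP at [0.272, 0.59, 0.231] pointing down, gripper open.
Joint ranges: [-2.88, 2.88], [-0.31, 2.03], [-1.54, 1.56], [0.2, 2.42], [-1.41, 4.55], [0.19, 2.02], [-2.57, 2.57]. Speed limits (rad/s): [2.57, 2.57, 3.14, 3.14, 3.14, 3.14, 3.14].

INTERFACE

Orientations are given as a unit quaternion [w, x, y, z].
In Python, from workcell import telemetry, viewer, job_done, arm gives the robot as it stands. The module is installed in compiled form; this text tells all that it offers.
- The arm moves only by the tool play_rows, never from a script. Its argument "motion" is a list of rows, each an object with "delta_pos": the shift along the tool's x, y, z in m, a list of three; "yaw": the turn about the tool's z in degrees. In form: [{"delta_pos": [dx, dy, dz], "yaw": yaw}, ...]. A call has 1 to 20 rows; each row shifts and turns the commanded pose from where the row before left it, along the tool's axes as they then stand; what a row does not reach is not made up. A row lasts 1/12 s, in which the tool goes at most 41.7 mm and 7.16 degrees, less where a joint would pass 70% of its speed; a pose out of reach is approached as far as the arm can. A call is refused whole if a number of a shift passes 0.0417 or a number of a turn 7.16, either way. A call with a gripper value outside its range is refused whole. "hand" is the finger opening in m, from 0 to 0.0854, set as the call begins (left out, the last holds). The fingers move at their own pace and stop on an object; "force" is the grip in N (left out, the last holds). Time passes only in rows, so rows that do not move let the fingers close. It gives the time, the measured TCP pose, the force, the opening and the grip force at its end, in the units of the state.
- telemetry.state(): the state, without advancing time (a new reading comes with each control period).
- viewer.get_image(name): name is "side" or "top" or "wrist"; returns a dict with "img" (400x640x3 uint8, red, green, blue), "z_map" (400x640 float32, m along the optical axis (not along the pixel's ray), 0 where there is no reading), "fov_y" (degrees; the focal length in pixels is half the picture's height over the tangent of half this angle, whatever the lens; pixels are square), "cx", "cy" (the principal point, pixels), "extrinsics" (4x4, takes a point from camera to world coordinates). Camera axes: x right, y down, z forward; pixel columns grow to the right and rows downward; lengths in m; the calibration is good to about 2 mm. The wrist camera is an equidistant fisheye: a pixel r from the principal point sees the ray r / f radians off the axis. A picture is of the moment at which its call begins.
- job_done(): hands the job in; it is judged then, once.
The state is a dict: "time_s": time; "joints": joint angles; "qd": joint speeds; "effort": joint torques, N m; "tcp_pos": TCP position; "tool_rot": TCP orientation; "wrist_force": force on the tool from outside, world axes, zero at the start; "moment": the same for the moment, N m; "gripper_width": finger opening in m; "gripper_force": force on a finger pad.
Only numpy, scipy, OpenCV 4.12 (cv2) and the standard library are available. Lean on these libraries where they do the work, as an engineer would, in place of code of your own. Each camera call takes 0.05 s, during which the arm holds its last target. There are 200 camera calls.

TASK

The run-in stand's over-rev cut-out has tripped. First bring the throttle lever back to idle, which is the long mark on its index plate; then draw the flat-blade screwdriver out of the tool rack by its blade, lay it down on the open mat, take it again by the handle and press the guarded reset button fully in with its tip. Finish with the screwdriver lying on the mat and the throttle still at idle, and leave the other loose things where they are.

Things in the scene. Friction and masses are not known exactly. Their poses are not given: they have to be found in the camera images.
- throttle (a joint): Lever angle, rad: 0 = closed stop (leaning 0.65 rad from upright to the stand's -x side), growing as it swings to the stand's +x side, open stop 1.3; lean from upright = value - 0.65. Idle is the one long white mark, at 0.35; short marks at 0, 0.65, 0.95, 1.25. Starts at 0.75 to 1.0. Friction holds it where it is left; about 1.5 N at the knob moves it.
- throttle_hinge (a point): On the lever's hinge axis, in the lever's plane, 72 mm above the mat. Axes fixed to the stand: y = hinge axis (level), x = level, the way the lever opens, z up. The marks are on an upright index disc, 96 mm diameter, centred on the axis, 8 mm thick, its near face 10 mm from this point on the +y side; the marks reach out to 62 mm from the axis.
- throttle_knob (a point): Middle of the black knob on top of the lever, 95 mm from the hinge axis. The knob is 22 mm across and 31 mm long along the lever. It can be pinched from above with the fingers closing along the hinge axis. The point turns with the lever.
- stand: Engine run-in stand, fixed: aluminium plate 160 x 250 x 10 mm with the engine (finned head and glow plug to 118 mm height) on its -y half and the throttle lever at (-45, 70) mm in its frame. Origin: centre of its underside; x level and the way the throttle opens, z up.
- rack: Low grey sheet-steel tool rack, fixed, 160 x 112 x 40 mm high: two closed-top bays side by side (40 mm wide, 34 mm high inside, 60 mm from centre to centre, floor 3 mm thick). Origin: centre of underside; the mouths face +x, in the plane x = 80 mm. Screwdriver in one bay, box wrench in the other, handles inside, about 50 mm of each sticking out.
- driver: Flat-blade screwdriver, 195 mm, 90 to 140 g: octagonal black handle 24 mm across flats, 95 mm long; round steel shaft 8 mm diameter, 100 mm long, the last 10 mm a flat blade 8 x 3 mm. Origin: on the axis at mid-handle; x along the axis to the tip. Balances 25 mm from the origin to the tip side: lies level on a handle flat, axis 12 mm up (15 mm in the rack), and does not roll by itself.
- driver_tip (a point): Tip of the screwdriver blade, on its axis, 147.5 mm from the driver's origin.
- console: Cut-out box, fixed: grey steel, 120 x 170 x 140 mm high, carrying handle on top to 170 mm. Origin: centre of underside; the front (round tachometer, reset button with a lamp above it, two brass terminals) is the -x side, plane x = -60 mm. x points level, straight into the front.
- reset_mouth (a point): Middle of the open end of the steel guard collar around the reset button, 58 mm above the mat. The collar is 34 mm outside, 20 mm inside diameter and stands 20 mm out from the front of the box; the point's x axis is the collar's axis and points level into it.
- reset_face (a point): Middle of the face of the reset button, a black round cap 18 mm in diameter at the bottom of the collar, 13 mm inside its mouth when out. It moves along the collar's axis, into the box, when pressed.
- reset (a joint): Travel of the reset button, m: 0 = out, 0.005 = fully in. Sprung: 1.1 N to start, 3.3 N fully in; it comes out again by itself.
- box_wrench: Bystander: wheel-nut box wrench in the rack, as long as the screwdriver, with an aluminium handle and a fat round socket end 24 mm in diameter. Origin as for the screwdriver.
- cross_wrench: Bystander: chrome four-way cross wrench, 108 mm across, 17 mm high, lying flat. Origin: centre of its underside.
- engine_head: Bystander: finned aluminium engine head, 48 mm diameter, 30 mm high. Origin: centre of its underside.
- coupler: Bystander: brass exhaust coupler, a tube 30 mm in diameter, 45 mm high, standing. Origin: centre of its underside.
- air_filter: Bystander: black rubber air filter, 60 mm diameter, 64 mm high. Origin: centre of its underside.
- spare_wheel: Bystander: spare wheel with black tyre, 112 mm diameter, 44 mm high, lying flat. Origin: centre of its underside.
Things that resemble listed ones, but are neither listed nor needed, are in the scene too. What is meant by the console is not brown or green, and is the larger of those in its own colour.

How it is judged:
By the outcome, as a careful person would: the job done as asked, in the order asked, and still so for the second after the job is handed in, with the robot touching nothing.
It also fails if it takes over 64 s, if anything falls off the work surface, if the arm or the gripper's body presses on something with over 40 N, if the wrist force passes 120 N, or if a joint passes its speed limit or range.

## Working session

There is one attempt and no reset: what is moved stays moved. The work goes in short steps, Python scripts to look and compute and a tool call to move; the robot and the scene stay as the last step left them, time stands still between calls to the robot, and variables do not carry over. Pictures are saved under pics/ and viewed, at most 10 in all, crops included, and the job is handed in when it is done.

Besides the shell and the picture viewer there is one more tool, called in YAML: its name, and indented under it one key for each argument. play_rows: Moves the arm, as the interface text tells. Its arguments: {"type":"object","properties":{"motion":{"type":"array"},"hand":{"type":"number"},"force":{"type":"number"}},"required":["motion"]}

```bash
mkdir -p pics
cat > h.py <<'E'
import numpy as np, cv2
from workcell import telemetry, viewer, job_done, arm
def get(n):
    d=viewer.get_image(n); d['f']=200/np.tan(np.radians(d['fov_y'])/2); return d
def pts(d):
    v,u=np.mgrid[0:400,0:640]; z=d['z_map']
    P=np.stack([(u-d['cx'])/d['f']*z,(v-d['cy'])/d['f']*z,z],-1)
    E=d['extrinsics']; W=P@E[:3,:3].T+E[:3,3]; W[z==0]=np.nan; return W
def ray(d,u,v,h):
    E=d['extrinsics']; r=E[:3,:3]@np.array([(u-d['cx'])/d['f'],(v-d['cy'])/d['f'],1]); o=E[:3,3]
    return o+r*(h-o[2])/r[2]
def proj(d,p):
    E=d['extrinsics']; c=E[:3,:3].T@(np.array(p)-E[:3,3]); return c[0]/c[2]*d['f']+d['cx'],c[1]/c[2]*d['f']+d['cy']
def save(n,img,s=1.25):
    cv2.imwrite('pics/'+n+'.png',cv2.resize(img[:,:,::-1],None,fx=s,fy=s,interpolation=cv2.INTER_CUBIC))
E
python3 - <<'E'
from h import *
import pickle
for n in('top','side'):
    d=get(n); save(n,d['img']); pickle.dump(d,open(n+'.pkl','wb')); print(n,d['fov_y'],d['cx'],d['cy'],d['extrinsics'].round(3).tolist())
print(telemetry.state(), arm.grasp_offset)
E
```

```text
top 55.44264510975209 321.5875514641725 195.20654136217715 [[0.017, -0.981, 0.192, 0.317], [-1.0, -0.018, -0.005, -0.095], [0.008, -0.192, -0.981, 1.19], [0.0, 0.0, 0.0, 1.0]]
side 53.854457628412426 313.3580083219178 195.13938567761681 [[0.741, -0.454, 0.495, -0.121], [-0.672, -0.517, 0.53, -0.782], [0.016, -0.726, -0.688, 1.031], [0.0, 0.0, 0.0, 1.0]]
{'time_s': 0.1, 'joints': array([-0.87580619,  0.50176341, -0.42679917,  1.55133275,  0.22079873,
        1.13829259, -0.21028758]), 'qd': array([ 0.00046896, -0.00301579, -0.00275582, -0.00243777,  0.00029919,
        0.00112718,  0.00141543]), 'effort': array([-1.11441943e-02, -5.70810556e+01, -5.83872423e+00, -2.81748211e+01,
        1.05017982e-02,  5.38754073e-03,  2.68211352e-05]), 'tcp_pos': array([0.27180455, 0.5897638 , 0.23036176]), 'tool_rot': array([-2.17915133e-04,  2.14197121e-01,  9.76790066e-01, -8.44682142e-04]), 'wrist_force': array([-0.21190787, -0.14393207, -0.18616752]), 'moment': array([ 0.06790119, -0.03905264,  0.00174336]), 'gripper_force': 0.0, 'gripper_width': 0.08512145256031109} 0.0187
```

View pics/top.png

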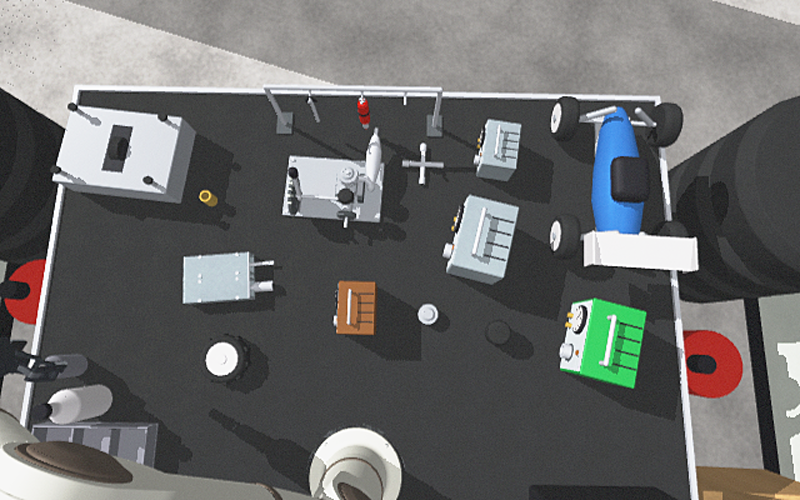

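View pics/side.png

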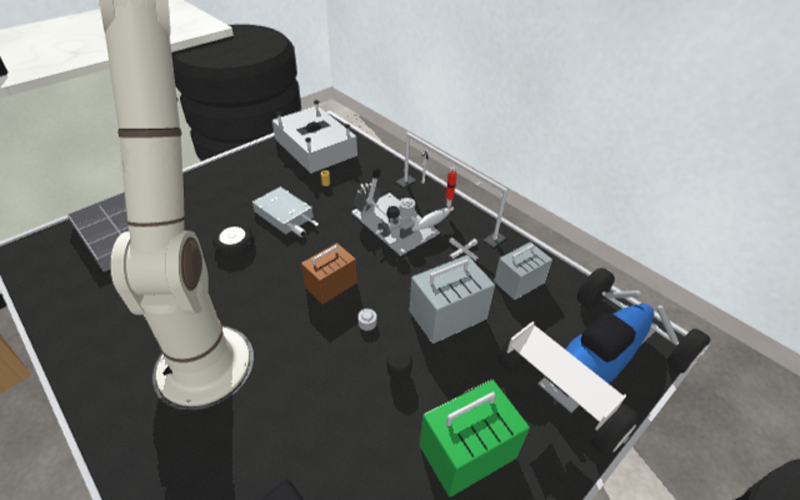

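Console candidates in the top view: large grey (480,238), small grey (498,148), brown (355,308) and green (602,340). I take the large grey one. The tools in the rack are at (265,264) and (265,287). The throttle knob candidates are (292,172) and (345,197), and the stand geometry points to the first. A close crop will check these.

Run:
```python
from h import *
import pickle
d=pickle.load(open('top.pkl','rb'))['img']; s=pickle.load(open('side.pkl','rb'))['img']
def c(im,u,v,w=80,h=60): return cv2.resize(im[v:v+h,u:u+w],(400,300),interpolation=cv2.INTER_CUBIC)
o=np.vstack([np.hstack([c(d,145,193),c(d,225,117)]),np.hstack([c(d,345,150),c(s,275,130)])])
save('crop',o,1)
```

```text
(no output)
```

View pics/crop.png

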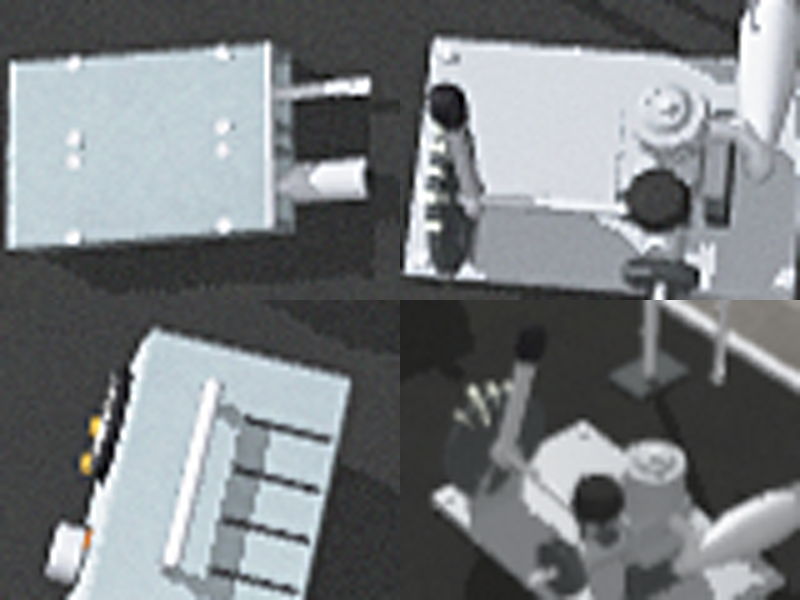

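The crop confirms the choices. The screwdriver is the thin shaft at top (213,211), with the fat-socketed wrench below it. The throttle knob is at top (234,138), the knob in the side view is about (301,139), and the collar is at top (359,260).

Run:
```python
from h import *
import pickle
t=pickle.load(open('top.pkl','rb')); s=pickle.load(open('side.pkl','rb'))
Wt,Ws=pts(t),pts(s)
def rect(m,name,W=Wt):
    q=W[m][:,:2]; (c,sz,a)=cv2.minAreaRect((q*1000).astype(np.float32)); print(name,len(q),np.round(c,1),np.round(sz,1),round(a,2)); return 
def box(u0,u1,v0,v1):
    m=np.zeros((400,640),bool); m[v0:v1,u0:u1]=1; return m
Z=Wt[:,:,2]
rect(box(135,230,190,250)&(abs(Z-.04)<.006),'rack top')
rect(box(350,420,150,230)&(abs(Z-.14)<.007),'console top')
rect(box(222,308,118,180)&(abs(Z-.010)<.006),'plate')
# shaft
m=box(201,222,205,216)&(t['img'].min(2)>90)&(Z<.03)&(Z>.005)
q=Wt[m]; print('shaft',len(q),q.mean(0).round(4),q.min(0).round(4),q.max(0).round(4)); vx,vy,x0,y0=cv2.fitLine(q[:,:2].astype(np.float32),2,0,.01,.01).ravel(); print(vx,vy,np.degrees(np.arctan2(vy,vx)))
for u in (204,208,212,216,218):
    col=t['img'][205:216,u].astype(int).min(1); print(u,col, ray(t,u,205+np.average(np.arange(11),weights=np.clip(col-70,0,None)+1e-6),.015).round(4))
# knob
for d,W,b,n in((t,Wt,box(226,242,130,146),'t'),(s,Ws,box(293,308,133,146),'s')):
    m=b&(d['img'].max(2)<50)&(W[:,:,2]>.12); v,u=np.nonzero(m); print('knob',n,len(u),u.mean().round(2),v.mean().round(2),np.nanmedian(W[m],0).round(4),np.nanmax(W[m],0).round(4),'ray',ray(d,u.mean(),v.mean(),.165).round(4))
# collar
m=box(350,366,250,270)&(Z>.03)&(Z<.09)
q=Wt[m]; print('collar',len(q),q.min(0).round(4),q.max(0).round(4)); 
for k in range(0,len(q),3): print(np.argwhere(m)[k],q[k].round(3),end=' ')
```

```text
rack top 1931 [452.1 348.7] [113.8 161.5] 5.03
console top 2350 [ 545.6 -288.7] [121.4 170.3] 76.42
plate 2300 [703.2  86.1] [203.4 274.6] 1.51
shaft 49 [0.4921 0.2468 0.017 ] [0.4862 0.2214 0.0098] [0.5096 0.2745 0.0241]
0.03618376 -0.9993451 -87.92637
204 [ 40  44  43  43  58 130 204 166  28  41  47] [0.4895 0.2641 0.015 ]
208 [ 64  65  61  30  99 187 186  82  35  51  42] [0.492  0.2519 0.015 ]
212 [ 69  61  56  83 201 255 193  81  38  50  48] [0.4936 0.2395 0.015 ]
216 [ 63  65  53 130 237 252 218  14  46  52  49] [0.4945 0.2272 0.015 ]
218 [ 64  68  47 148 255 245 177  44  47  51  49] [0.4952 0.221  0.015 ]
knob t 35 234.77 138.43 [0.6733 0.145  0.1724] [0.6856 0.153  0.1771] ray [0.6761 0.1474 0.165 ]
knob s 37 300.84 138.3 [0.6735 0.1444 0.1684] [0.6868 0.1589 0.1783] ray [0.6756 0.147  0.165 ]Traceback (most recent call last):
  File "<stdin>", line 23, in <module>
    return umr_minimum(a, axis, None, out, keepdims, initial, where)
ValueError: zero-size array to reduction operation minimum which has no identity
```

```bash
cat >> h.py <<'E'
def go(x,y,z,ydir=None,cmd=None):
    """print tool-frame shift from current pose to the TCP target; ydir = wanted heading (deg) of tool y (mod 180)"""
    s=telemetry.state(); w,a,b,c=s['tool_rot']
    from scipy.spatial.transform import Rotation as R
    M=R.from_quat([a,b,c,w]).as_matrix(); h=np.degrees(np.arctan2(M[1,1],M[0,1]))
    d=M.T@(np.array([x,y,z])-s['tcp_pos']); 
    yw=None if ydir is None else -((ydir-h+90)%180-90)
    print('at',s['tcp_pos'].round(4),'t',round(s['time_s'],2),'ydir',round(h,2),'tilt',M[:,2].round(3),'F',s['wrist_force'].round(1),'w',round(s['gripper_width'],4))
    print('tool shift mm',(d*1000).round(1),'rows>=',round(np.linalg.norm(d)/.0417,1),'yaw',yw and round(yw,2))
E
python3 - <<'E'
from h import *
import pickle
t=pickle.load(open('top.pkl','rb')); Wt=pts(t); Z=Wt[:,:,2]
for n,u,v in(('TL',232.2,124.6),('BL',226,171.6),('BR',305,177)): print(n,ray(t,u,v,.01).round(4))
a=t['img'].astype(int)
# left plate edge, top edge: first bright pixel
L=[]
for v in range(128,168,3):
    u=next(u for u in range(215,250) if a[v,u].min()>150); L.append(ray(t,u-.3,v,.01)[:2])
T=[]
for u in range(236,296,3):
    v=next(v for v in range(115,140) if a[v,u].min()>130); T.append(ray(t,u,v-.3,.01)[:2])
B=[]
for u in range(230,262,3):
    v=next(v for v in range(182,160,-1) if a[v,u].min()>85); B.append(ray(t,u,v+.3,.01)[:2])
for n,q in(('left',L),('top',T),('bot',B)):
    q=np.array(q,np.float32); l=cv2.fitLine(q,cv2.DIST_HUBER,0,.001,.001).ravel(); print(n,l.round(4),np.degrees(np.arctan2(l[1],l[0])).round(2))
for v in range(250,272,1): print(v,[ (int(u),Wt[v,u].round(3).tolist()) for u in range(353,367,4)], a[v,353:367:2].mean(1).astype(int))
go(.676,.147,.26,90)
E
```

```text
TL [0.7777 0.1953 0.01  ]
BL [0.6189 0.2053 0.01  ]
BR [ 0.6059 -0.0472  0.01  ]
left [ 0.9985 -0.0541  0.6966  0.2029] -3.1
top [0.0655 0.9979 0.7734 0.0983] 86.24
bot [0.0603 0.9982 0.6154 0.1474] 86.55
250 [(353, [0.378, -0.201, 0.0]), (357, [0.379, -0.214, -0.004]), (361, [0.379, -0.227, -0.005]), (365, [0.379, -0.239, -0.0])] [47 60 64 66 66 67 64]
251 [(353, [0.375, -0.201, 0.001]), (357, [0.376, -0.214, -0.002]), (361, [0.376, -0.226, 0.001]), (365, [0.376, -0.239, 0.0])] [50 50 68 66 68 64 66]
252 [(353, [0.372, -0.202, -0.004]), (357, [0.372, -0.214, 0.001]), (361, [0.373, -0.226, -0.002]), (365, [0.373, -0.239, -0.005])] [54 55 65 67 65 69 69]
253 [(353, [0.369, -0.202, -0.003]), (357, [0.369, -0.214, -0.0]), (361, [0.369, -0.226, 0.002]), (365, [0.37, -0.239, -0.004])] [50 50 43 68 69 70 67]
254 [(353, [0.366, -0.201, 0.006]), (357, [0.366, -0.214, -0.001]), (361, [0.366, -0.226, 0.004]), (365, [0.367, -0.239, -0.002])] [49 50 45 65 68 65 63]
255 [(353, [0.363, -0.201, -0.0]), (357, [0.363, -0.214, 0.002]), (361, [0.363, -0.226, 0.001]), (365, [0.364, -0.239, -0.002])] [54
[... 1923 characters left out ...]
[0.324, -0.226, -0.001]), (365, [0.324, -0.239, -0.003])] [62 66 63 70 68 70 65]
269 [(353, [0.32, -0.201, 0.001]), (357, [0.321, -0.214, -0.001]), (361, [0.321, -0.226, 0.001]), (365, [0.321, -0.239, -0.004])] [69 65 69 65 63 59 67]
270 [(353, [0.317, -0.202, -0.001]), (357, [0.318, -0.214, -0.001]), (361, [0.318, -0.226, 0.001]), (365, [0.318, -0.238, 0.001])] [68 66 69 61 65 67 66]
271 [(353, [0.314, -0.202, -0.002]), (357, [0.315, -0.213, 0.005]), (361, [0.315, -0.226, -0.003]), (365, [0.315, -0.238, 0.001])] [67 65 66 62 68 70 66]
at [0.2718 0.5898 0.2304] t 0.1 ydir 65.26 tilt [-0.001 -0.002 -1.   ] F [-0.2 -0.1 -0.2] w 0.0851
tool shift mm [-552.4 -233.1  -29.3] rows>= 14.4 yaw -24.74
```

play_rows:
  motion:
    - {"delta_pos": [-0.0345, -0.0146, -0.0018], "yaw": 0}
    - {"delta_pos": [-0.0345, -0.0146, -0.0018], "yaw": 0}
    - {"delta_pos": [-0.0345, -0.0146, -0.0018], "yaw": 0}
    - {"delta_pos": [-0.0345, -0.0146, -0.0018], "yaw": 0}
    - {"delta_pos": [-0.0345, -0.0146, -0.0018], "yaw": 0}
    - {"delta_pos": [-0.0345, -0.0146, -0.0018], "yaw": 0}
    - {"delta_pos": [-0.0345, -0.0146, -0.0018], "yaw": 0}
    - {"delta_pos": [-0.0345, -0.0146, -0.0018], "yaw": 0}
    - {"delta_pos": [-0.0345, -0.0146, -0.0018], "yaw": 0}
    - {"delta_pos": [-0.0345, -0.0146, -0.0018], "yaw": 0}
    - {"delta_pos": [-0.0345, -0.0146, -0.0018], "yaw": 0}
    - {"delta_pos": [-0.0345, -0.0146, -0.0018], "yaw": 0}
    - {"delta_pos": [-0.0345, -0.0146, -0.0018], "yaw": 0}
    - {"delta_pos": [-0.0345, -0.0146, -0.0018], "yaw": 0}
    - {"delta_pos": [-0.0345, -0.0146, -0.0018], "yaw": 0}
    - {"delta_pos": [-0.0345, -0.0146, -0.0018], "yaw": 0}
    - {"delta_pos": [0, 0, 0], "yaw": -5.31}
    - {"delta_pos": [0, 0, 0], "yaw": -5.31}
    - {"delta_pos": [0, 0, 0], "yaw": -5.31}
    - {"delta_pos": [0, 0, 0], "yaw": -5.31}
  hand: 0.06

```text
time_s: 1.77
tcp_pos: [0.6754, 0.1468, 0.2592]
tool_rot: [-0.001, 0.029, 1.0, -0.0]
wrist_force: [0.7, 0.7, -0.1]
gripper_width: 0.0602
gripper_force: 0.0
```

Run:
```python
from h import *
go(.676,.148,.145,86.5)
```

```text
at [0.6754 0.1468 0.2592] t 1.77 ydir 86.73 tilt [-0.002 -0.    -1.   ] F [ 0.7  0.7 -0.1] w 0.0602
tool shift mm [ -0.7   1.3 114.2] rows>= 2.7 yaw 0.23
```

play_rows:
  motion:
    - {"delta_pos": [-0.0005, 0.001, 0.023], "yaw": 0}
    - {"delta_pos": [0, 0, 0.023], "yaw": 0}
    - {"delta_pos": [0, 0, 0.023], "yaw": 0}
    - {"delta_pos": [0, 0, 0.023], "yaw": 0}
    - {"delta_pos": [0, 0, 0.022], "yaw": 0}
    - {"delta_pos": [0, 0, 0], "yaw": 0}

```text
time_s: 2.27
tcp_pos: [0.6722, 0.1469, 0.14]
tool_rot: [-0.005, 0.03, 1.0, -0.001]
wrist_force: [-2.0, -0.1, -0.6]
gripper_width: 0.06
gripper_force: 0.0
```

play_rows:
  motion:
    - {"delta_pos": [0, 0, 0], "yaw": 0}
    - {"delta_pos": [0, 0, 0], "yaw": 0}
    - {"delta_pos": [0, 0, 0], "yaw": 0}
    - {"delta_pos": [0, 0, 0], "yaw": 0}
    - {"delta_pos": [0, 0, 0], "yaw": 0}
    - {"delta_pos": [0, 0, 0], "yaw": 0}
  hand: 0.0
  force: 20

```text
time_s: 2.77
tcp_pos: [0.6775, 0.1509, 0.1485]
tool_rot: [0.002, 0.03, 1.0, 0.002]
wrist_force: [1.4, 5.3, 2.5]
gripper_width: 0.0195
gripper_force: 25.5
```

play_rows:
  motion:
    - {"delta_pos": [0.0066, 0, -0.0015], "yaw": 0}
    - {"delta_pos": [0.0066, 0, -0.0011], "yaw": 0}
    - {"delta_pos": [0.0067, 0, -0.0006], "yaw": 0}
    - {"delta_pos": [0.0067, 0, -0.0001], "yaw": 0}
    - {"delta_pos": [0.0067, 0, 0.0004], "yaw": 0}
    - {"delta_pos": [0.0066, 0, 0.0008], "yaw": 0}
    - {"delta_pos": [0.0066, 0, 0.0013], "yaw": 0}
    - {"delta_pos": [0.0065, 0, 0.0017], "yaw": 0}
    - {"delta_pos": [0, 0, 0], "yaw": 0}
    - {"delta_pos": [0, 0, 0], "yaw": 0}

```text
time_s: 3.6
tcp_pos: [0.6247, 0.154, 0.1479]
tool_rot: [0.002, 0.03, 1.0, 0.002]
wrist_force: [-0.9, 6.0, 5.0]
gripper_width: 0.0191
gripper_force: 25.8
```

Run:
```python
from h import *
import pickle
go(.623,.150,.144,86.5)
s=get('side'); t=get('top'); pickle.dump((s,t),open('thr.pkl','wb'))
def c(im,u,v,w=64,h=48): return cv2.resize(im[v:v+h,u:u+w],(400,300),interpolation=cv2.INTER_CUBIC)
w=get('wrist')
save('thr',np.hstack([c(s['img'],265,130),c(t['img'],215,125)]),1)
```

```text
at [0.6247 0.154  0.1479] t 3.6 ydir 86.6 tilt [ 0.005  0.003 -1.   ] F [-0.9  6.   5. ] w 0.0191
tool shift mm [ 1.5 -4.1  3.8] rows>= 0.1 yaw 0.1
```

View pics/thr.png

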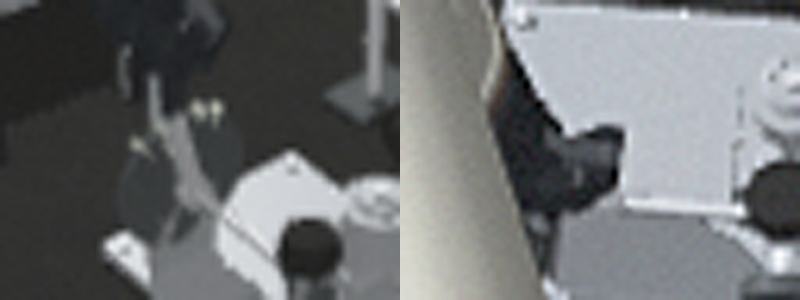

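The side crop shows the gripper holding the knob, with the lever leaning over the index disc near the marks. I'll release it, rise, and measure the knob freely.

play_rows:
  motion:
    - {"delta_pos": [0, 0, 0], "yaw": 0}
    - {"delta_pos": [0, 0, 0], "yaw": 0}
    - {"delta_pos": [0, 0, 0], "yaw": 0}
    - {"delta_pos": [0, 0, 0], "yaw": 0}
    - {"delta_pos": [0, 0, -0.02], "yaw": 0}
    - {"delta_pos": [0, 0, -0.03], "yaw": 0}
    - {"delta_pos": [0, 0, -0.03], "yaw": 0}
    - {"delta_pos": [0.03, 0, -0.01], "yaw": 0}
    - {"delta_pos": [0.04, 0, 0], "yaw": 0}
    - {"delta_pos": [0.04, 0, 0], "yaw": 0}
    - {"delta_pos": [0.03, 0, 0], "yaw": 0}
  hand: 0.05

```text
time_s: 4.67
tcp_pos: [0.4804, 0.1595, 0.2349]
tool_rot: [-0.001, 0.031, 1.0, -0.0]
wrist_force: [-1.3, -0.1, 0.0]
gripper_width: 0.0499
gripper_force: 0.0
```

Run:
```python
from h import *
s=get('side'); t=get('top'); w=get('wrist')
def c(im,u,v,w=64,h=48): return cv2.resize(im[v:v+h,u:u+w],(400,300),interpolation=cv2.INTER_CUBIC)
save('thr2',np.vstack([np.hstack([c(s['img'],265,130),c(t['img'],215,125)]),cv2.resize(w['img'],(800,500))[100:400]]),1)
Wt,Ws=pts(t),pts(s)
for d,W,n in((t,Wt,'t'),(s,Ws,'s')):
    m=(d['img'].max(2)<60)&(abs(W[:,:,2]-.168)<.02)&(abs(W[:,:,0]-.635)<.05)&(abs(W[:,:,1]-.15)<.03); v,u=np.nonzero(m)
    if len(u): print(n,len(u),u.mean(),v.mean(),np.nanmedian(W[m],0).round(4),np.nanmax(W[m],0).round(4),ray(d,u.mean(),v.mean(),.165).round(4))
go(.5,.23,.1,6.5)
```

```text
t 47 232.17021276595744 154.08510638297872 [0.6275 0.1492 0.1759] [0.6383 0.1614 0.1814] [0.63   0.1519 0.165 ]
s 35 290.57142857142856 142.74285714285713 [0.6243 0.1465 0.1674] [0.6388 0.159  0.1786] [0.6283 0.1505 0.165 ]
at [0.4815 0.1597 0.2354] t 4.82 ydir 86.59 tilt [-0.    -0.001 -1.   ] F [ 1.2 -0.4  1. ] w 0.0504
tool shift mm [-14.3  71.5 135.3] rows>= 3.7 yaw 80.09
```

View pics/thr2.png

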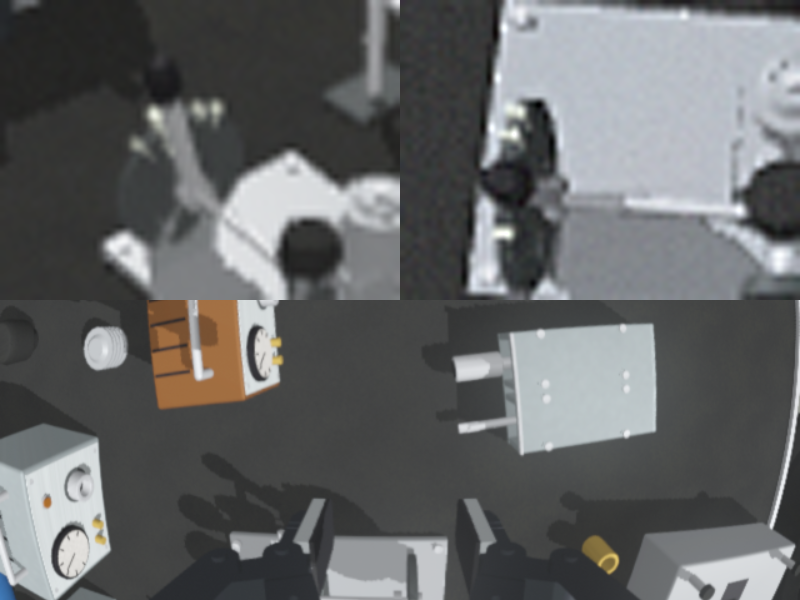

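The new crop shows the lever just short of the long mark: in the side view the long mark at (155,115) is left of the lever. I'll fit the hinge from the marks.

Run:
```python
from h import *
t=get('top'); s=get('side')
from scipy.optimize import least_squares
def blobs(d,u0,u1,v0,v1):
    a=d['img'].astype(int); m=((a[:,:,0]-a[:,:,2]>12)&(a.min(2)>110)).astype(np.uint8); k=np.zeros_like(m);k[v0:v1,u0:u1]=m[v0:v1,u0:u1]
    n,l,st,c=cv2.connectedComponentsWithStats(k); return [(st[i,4],c[i].round(2)) for i in range(1,n) if st[i,4]>=2]
for n,d,b in(('t',t,(222,245,135,170)),('s',s,(280,305,138,160))):
    for A,c in blobs(d,*b): print(n,A,c)
x=np.array([.998,-.061,0]); y=np.array([.061,.998,0])
H=np.array([.6512,.1520,.072])
for L in(-.65,-.3,0,.3,.6):
    p=[H+y*.0095+r*(x*np.sin(L)+np.array([0,0,np.cos(L)])) for r in(.048,.062)]
    print(L,[np.round(proj(t,q),1) for q in p],[np.round(proj(s,q),1) for q in p])
for L in (-.35,-.3,-.25,-.2):
    p=H+.095*(x*np.sin(L)+np.array([0,0,np.cos(L)])); print('knob',L,np.round(proj(t,p),2),np.round(proj(s,p),2))
```

```text
-0.65 [array([232.3, 161.9]), array([231.1, 163.7])] [array([287.7, 153.5]), array([285.8, 152. ])]
-0.3 [array([232.3, 156.3]), array([231.1, 156.4])] [array([290.8, 150.5]), array([289.8, 148.1])]
0 [array([232.8, 151.5]), array([231.7, 150. ])] [array([293.7, 148.7]), array([293.7, 145.7])]
0.3 [array([233.5, 147.1]), array([232.7, 144.3])] [array([296.7, 147.8]), array([297.5, 144.6])]
0.6 [array([234.5, 143.6]), array([234. , 139.7])] [array([299.4, 147.9]), array([301. , 144.7])]
knob -0.35 [231.46 158.36] [288.   144.16]
knob -0.3 [231.54 156.66] [288.97 143.39]
knob -0.25 [231.64 154.96] [289.95 142.67]
knob -0.2 [231.76 153.27] [290.95 141.98]
```

play_rows:
  motion:
    - {"delta_pos": [-0.037, 0.0003, 0], "yaw": 0}
    - {"delta_pos": [-0.037, 0.0003, 0], "yaw": 0}
    - {"delta_pos": [-0.037, 0.0002, 0], "yaw": 0}
    - {"delta_pos": [-0.037, 0.0002, 0], "yaw": 0}
    - {"delta_pos": [0, 0, 0], "yaw": 0}
    - {"delta_pos": [0, 0, 0.025], "yaw": 0}
    - {"delta_pos": [0, 0, 0.025], "yaw": 0}
    - {"delta_pos": [0, 0, 0.02], "yaw": 0}
    - {"delta_pos": [0, 0, 0.015], "yaw": 0}
    - {"delta_pos": [0, 0, 0.004], "yaw": 0}
    - {"delta_pos": [0, 0, 0], "yaw": 0}

```text
time_s: 5.83
tcp_pos: [0.631, 0.151, 0.144]
tool_rot: [-0.002, 0.031, 1.0, -0.0]
wrist_force: [-0.9, 0.6, -0.1]
gripper_width: 0.0502
gripper_force: 0.0
```

play_rows:
  motion:
    - {"delta_pos": [0, 0, 0], "yaw": 0}
    - {"delta_pos": [0, 0, 0], "yaw": 0}
    - {"delta_pos": [0, 0, 0], "yaw": 0}
    - {"delta_pos": [0, 0, 0], "yaw": 0}
    - {"delta_pos": [0, 0, 0], "yaw": 0}
    - {"delta_pos": [0, 0, 0], "yaw": 0}
  hand: 0.0
  force: 35

```text
time_s: 6.33
tcp_pos: [0.6325, 0.1535, 0.1478]
tool_rot: [0.002, 0.03, 1.0, 0.001]
wrist_force: [1.2, 4.3, 2.5]
gripper_width: 0.0195
gripper_force: 38.0
```

play_rows:
  motion:
    - {"delta_pos": [0.002, 0, 0.0005], "yaw": 0}
    - {"delta_pos": [0.002, 0, 0.0005], "yaw": 0}
    - {"delta_pos": [0.002, 0, 0.0005], "yaw": 0}
    - {"delta_pos": [0.002, 0, 0.0005], "yaw": 0}
    - {"delta_pos": [0, 0, 0], "yaw": 0}
    - {"delta_pos": [0, 0, 0], "yaw": 0}

```text
time_s: 6.83
tcp_pos: [0.6256, 0.154, 0.1461]
tool_rot: [0.003, 0.03, 1.0, 0.001]
wrist_force: [3.7, 4.7, 2.5]
gripper_width: 0.0192
gripper_force: 38.0
```

play_rows:
  motion:
    - {"delta_pos": [0.001, 0, 0], "yaw": 0}
    - {"delta_pos": [0, 0, 0], "yaw": 0}

```text
time_s: 7.0
tcp_pos: [0.6248, 0.154, 0.1459]
tool_rot: [0.003, 0.03, 1.0, 0.001]
wrist_force: [4.6, 5.2, 0.9]
gripper_width: 0.0196
gripper_force: 37.7
```

play_rows:
  motion:
    - {"delta_pos": [0, 0, 0], "yaw": 0}
    - {"delta_pos": [0, 0, 0], "yaw": 0}
    - {"delta_pos": [0, 0, 0], "yaw": 0}
    - {"delta_pos": [0, 0, 0], "yaw": 0}
    - {"delta_pos": [0, 0, -0.02], "yaw": 0}
    - {"delta_pos": [0, 0, -0.03], "yaw": 0}
    - {"delta_pos": [0, 0, -0.03], "yaw": 0}
    - {"delta_pos": [0.03, 0, -0.01], "yaw": 0}
    - {"delta_pos": [0.04, 0, 0], "yaw": 0}
    - {"delta_pos": [0.04, 0, 0], "yaw": 0}
  hand: 0.05

```text
time_s: 7.83
tcp_pos: [0.512, 0.1588, 0.2349]
tool_rot: [0.001, 0.031, 1.0, 0.0]
wrist_force: [-1.0, 0.2, 0.6]
gripper_width: 0.05
gripper_force: 0.0
```

Run:
```python
from h import *
s=get('side'); t=get('top')
Wt,Ws=pts(t),pts(s)
for d,W,n in((t,Wt,'t'),(s,Ws,'s')):
    m=(d['img'].max(2)<60)&(abs(W[:,:,2]-.168)<.02)&(abs(W[:,:,0]-.635)<.05)&(abs(W[:,:,1]-.15)<.03); v,u=np.nonzero(m)
    print(n,len(u),u.mean(),v.mean(),np.nanmedian(W[m],0).round(4),ray(d,u.mean(),v.mean(),.165).round(4))
a=s['img']
print(a[142:156,284:303].min(2))
# console collar in top view
a=t['img']; print('collar'); print(a[190:212,350:370].min(2))
for v in range(192,210,2): print(v,[(u,Wt[v,u].round(3).tolist()) for u in range(354,368,3)])
go(.5,.23,.1,6.5)
```

```text
t 47 231.91489361702128 156.68085106382978 [0.62   0.1498 0.1736] [0.6225 0.1521 0.165 ]
s 34 288.8529411764706 143.58823529411765 [0.6172 0.1486 0.1676] [0.6202 0.1506 0.165 ]
[[ 34  34  38  33  41  34  30  33  46  51  49  50  50  50  50  49  51  52
   52]
 [ 35  36  31  28  32  31  29  29  39  51  51  51  51  51  49  50  52  52
   51]
 [ 34  36  28  30  28  30  27  29  39  50  51  49  51  50  52  52  52  52
   50]
 [ 41  40  35  30  24  29  27  27  37  50  50  52  65  52  57  67  51  50
   49]
 [ 50  48  39  42  28  26  26  36  85 114  52  78 131  96  90 142  91  52
   52]
 [ 51  50  51  52  59  85  60  95 136 180 113 106 166 146 116 181 120  51
   51]
 [ 50  50  51  53  83 135 108 141 149 177 154  88 117 137  88 130  86  56
   50]
 [ 51  54  50  50  69 128 128 140 144 143 121  62  84  80  71 109  59  58
   54]
 [ 52  53  51  53  65 102 114 136 142 140 119  61  59  59  65  79  59  59
   57]
 [ 53  55  71  60  73  86  97 131 140 141 121  60  60  59  59  59  60  60
   60]
 [ 52  67 119 110  81  78  81 124 139 138 124  66  60  60  59  60  61  61
   59]
 [ 50  67 131 140  95  62  68 10
[... 2968 characters left out ...]
5, 0.076]), (363, [0.506, -0.217, 0.136]), (366, [0.506, -0.226, 0.136])]
204 [(354, [0.512, -0.199, 0.063]), (357, [0.512, -0.207, 0.068]), (360, [0.512, -0.216, 0.068]), (363, [0.5, -0.217, 0.138]), (366, [0.499, -0.225, 0.14])]
206 [(354, [0.517, -0.204, -0.0]), (357, [0.508, -0.209, 0.053]), (360, [0.506, -0.217, 0.065]), (363, [0.494, -0.217, 0.14]), (366, [0.494, -0.225, 0.139])]
208 [(354, [0.51, -0.204, 0.002]), (357, [0.511, -0.214, -0.001]), (360, [0.498, -0.215, 0.079]), (363, [0.488, -0.217, 0.141]), (366, [0.488, -0.225, 0.139])]
at [0.5043 0.1591 0.2326] t 7.93 ydir 86.74 tilt [-0.008 -0.003 -1.   ] F [0.7 0.2 0.1] w 0.0499
tool shift mm [  7.3  71.1 132.4] rows>= 3.6 yaw 80.24
```

Idle is now confirmed: the knob pixels match a lean of −0.30 in both views. Next is the screwdriver.

Run:
```python
from h import *
import pickle
t=pickle.load(open('top.pkl','rb')); W=pts(t); a=t['img'].astype(int)
m=(a[:,:,0]>a[:,:,2]+50)&(W[:,:,2]>.02)&(W[:,:,1]>-.1)&(W[:,:,1]<.2)&(W[:,:,0]<.6); q=W[m]
print('brown',np.nanpercentile(q,[1,99],axis=0).round(3))
go(.4930,.2450,.085,6)
```

```text
brown [[ 0.323 -0.039  0.091]
 [ 0.441  0.044  0.1  ]]
at [0.5043 0.1591 0.2326] t 7.93 ydir 86.74 tilt [-0.008 -0.003 -1.   ] F [0.7 0.2 0.1] w 0.0499
tool shift mm [ 15.   85.7 147.4] rows>= 4.1 yaw 80.74
```

play_rows:
  motion:
    - {"delta_pos": [0.004, 0.021, 0.03], "yaw": 0}
    - {"delta_pos": [0.004, 0.021, 0.03], "yaw": 0}
    - {"delta_pos": [0.004, 0.022, 0.03], "yaw": 0}
    - {"delta_pos": [0.003, 0.0217, 0.03], "yaw": 0}
    - {"delta_pos": [0, 0, 0], "yaw": 6.73}
    - {"delta_pos": [0, 0, 0], "yaw": 6.73}
    - {"delta_pos": [0, 0, 0], "yaw": 6.73}
    - {"delta_pos": [0, 0, 0], "yaw": 6.73}
    - {"delta_pos": [0, 0, 0], "yaw": 6.73}
    - {"delta_pos": [0, 0, 0], "yaw": 6.73}
    - {"delta_pos": [0, 0, 0], "yaw": 6.73}
    - {"delta_pos": [0, 0, 0], "yaw": 6.73}
    - {"delta_pos": [0, 0, 0], "yaw": 6.73}
    - {"delta_pos": [0, 0, 0], "yaw": 6.73}
    - {"delta_pos": [0, 0, 0], "yaw": 6.73}
    - {"delta_pos": [0, 0, 0], "yaw": 6.73}
    - {"delta_pos": [0, 0, 0], "yaw": 0}
    - {"delta_pos": [0, 0, 0], "yaw": 0}
  hand: 0.035
  force: 60

```text
time_s: 9.43
tcp_pos: [0.5029, 0.2454, 0.1141]
tool_rot: [0.0, 0.67, 0.743, -0.0]
wrist_force: [-0.6, -0.0, -0.3]
gripper_width: 0.0349
gripper_force: 0.0
```

Run:
```python
from h import *
go(.4930,.2450,.005,6)
w=get('wrist'); print(w['fov_y'],w['cx'],w['cy'],w['extrinsics'].round(3).tolist())
save('w1',w['img'])
```

```text
at [0.5029 0.2454 0.1141] t 9.43 ydir 5.94 tilt [-0.    -0.001 -1.   ] F [-0.6 -0.  -0.3] w 0.0349
tool shift mm [  0.7  -9.8 109.1] rows>= 2.6 yaw -0.06
65.70646984690485 315.25283248777157 197.43634184073554 [[0.995, 0.1, 0.029, 0.497], [0.105, -0.954, -0.28, 0.315], [0.0, 0.281, -0.96, 0.257], [0.0, 0.0, 0.0, 1.0]]
```

View pics/w1.png

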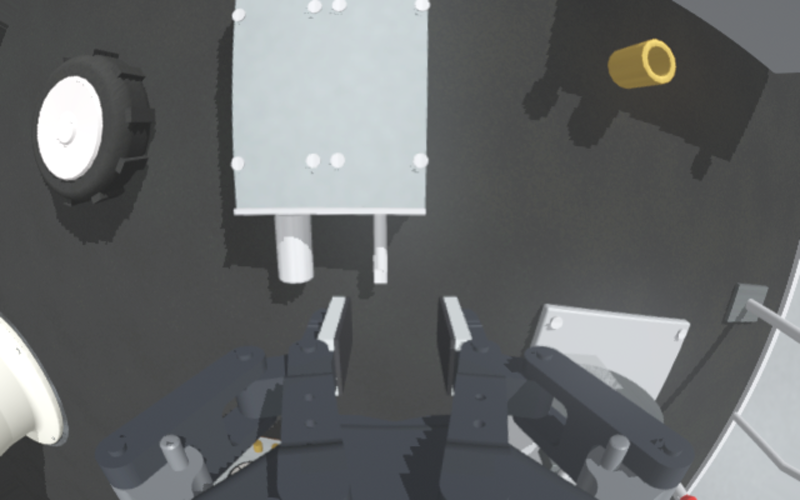

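The wrist view shows the screwdriver shaft from the mouth at (303,174) to the tip at (304,226) in native pixels, and the fat wrench to its left.

```bash
cat >> h.py <<'E'
def wray(d,u,v,h):
    x,y=(u-d['cx'])/d['f'],(v-d['cy'])/d['f']; r=np.hypot(x,y); k=np.sin(r)/r if r>1e-9 else 1
    E=d['extrinsics']; q=E[:3,:3]@np.array([x*k,y*k,np.cos(r)]); o=E[:3,3]; return o+q*(h-o[2])/q[2]
E
python3 - <<'E'
from h import *
w=get('wrist')
for v in (180,190,200,210,220,224,226,228):
    r=w['img'][v,294:314].min(1).astype(float); c=np.clip(r-110,0,None); u=294+(c*np.arange(20)).sum()/max(c.sum(),1); print(v,round(u,1),(c>0).sum(),wray(w,u,v,.015).round(4))
E
```

```text
180 303.6 11 [0.4935 0.2584 0.015 ]
190 303.7 11 [0.4943 0.2502 0.015 ]
200 304.3 11 [0.4956 0.2418 0.015 ]
210 304.3 11 [0.4964 0.2333 0.015 ]
220 303.9 11 [0.4969 0.2245 0.015 ]
224 304.0 11 [0.4973 0.2209 0.015 ]
226 304.0 11 [0.4975 0.2191 0.015 ]
228 294.0 0 [0.4893 0.2164 0.015 ]
```

play_rows:
  motion:
    - {"delta_pos": [0, -0.004, 0.025], "yaw": 0}
    - {"delta_pos": [0, -0.0038, 0.025], "yaw": 0}
    - {"delta_pos": [0, 0, 0.025], "yaw": 0}
    - {"delta_pos": [0, 0, 0.02], "yaw": 0}
    - {"delta_pos": [0, 0, 0.01], "yaw": 0}
    - {"delta_pos": [0, 0, 0.004], "yaw": 0}
    - {"delta_pos": [0, 0, 0], "yaw": 0}
    - {"delta_pos": [0, 0, 0], "yaw": 0}

```text
time_s: 10.2
tcp_pos: [0.4957, 0.2452, 0.0059]
tool_rot: [0.0, 0.671, 0.742, 0.001]
wrist_force: [0.4, -0.1, 0.9]
gripper_width: 0.0349
gripper_force: 0.0
```

play_rows:
  motion:
    - {"delta_pos": [0, 0, 0], "yaw": 0}
    - {"delta_pos": [0, 0, 0], "yaw": 0}
    - {"delta_pos": [0, 0, 0], "yaw": 0}
    - {"delta_pos": [0, 0, 0], "yaw": 0}
    - {"delta_pos": [0, 0, 0], "yaw": 0}
    - {"delta_pos": [0, 0, 0], "yaw": 0}
  hand: 0.0

```text
time_s: 10.7
tcp_pos: [0.4956, 0.2451, 0.0057]
tool_rot: [0.0, 0.671, 0.742, 0.001]
wrist_force: [0.5, 0.5, 1.7]
gripper_width: 0.0055
gripper_force: 58.7
```

play_rows:
  motion:
    - {"delta_pos": [-0.008, 0, 0], "yaw": 0}
    - {"delta_pos": [-0.015, 0, 0], "yaw": 0}
    - {"delta_pos": [-0.02, 0, 0], "yaw": 0}
    - {"delta_pos": [-0.02, 0, 0], "yaw": 0}
    - {"delta_pos": [-0.02, 0, 0], "yaw": 0}
    - {"delta_pos": [-0.02, 0, 0], "yaw": 0}
    - {"delta_pos": [-0.02, 0, 0], "yaw": 0}
    - {"delta_pos": [-0.02, 0, 0], "yaw": 0}
    - {"delta_pos": [-0.02, 0, 0], "yaw": 0}
    - {"delta_pos": [-0.012, 0, 0], "yaw": 0}
    - {"delta_pos": [0, 0, 0], "yaw": 0}
    - {"delta_pos": [0, 0, 0], "yaw": 0}

```text
time_s: 11.7
tcp_pos: [0.5122, 0.0701, 0.005]
tool_rot: [-0.0, 0.671, 0.741, -0.0]
wrist_force: [-0.3, 0.0, -1.6]
gripper_width: 0.0053
gripper_force: 58.7
```

Run:
```python
from h import *
go(.52,.06,.005,6)
t=get('top'); W=pts(t)
def c(im,u,v,w=160,h=110): return cv2.resize(im[v:v+h,u:u+w],(800,550),interpolation=cv2.INTER_CUBIC)
save('pull',c(t['img'],140,150),1)
```

```text
at [0.5122 0.0701 0.005 ] t 11.7 ydir 5.64 tilt [-0.001 -0.    -1.   ] F [-0.3  0.  -1.6] w 0.0053
tool shift mm [-10.8   6.7  -0. ] rows>= 0.3 yaw -0.36
```

View pics/pull.png

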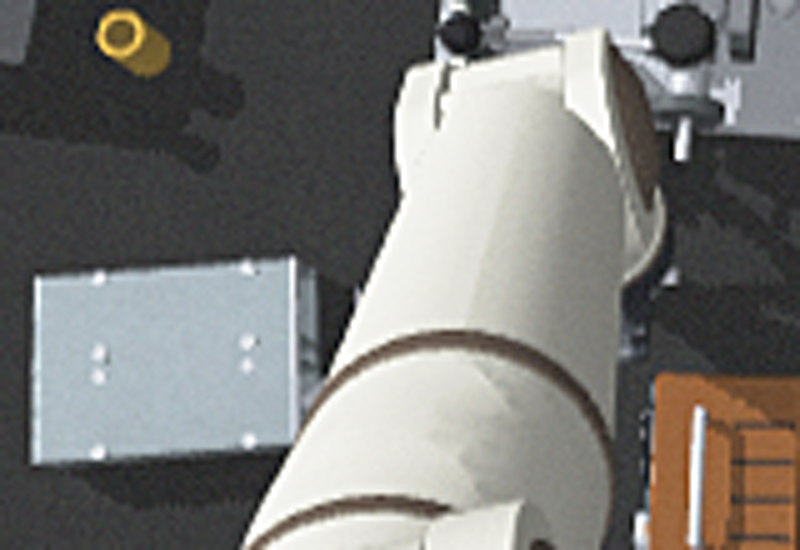

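The arm hides the driver here, but the grip of 5.3 mm and 59 N is still holding. I'll move it a bit further out, lower it and release.

play_rows:
  motion:
    - {"delta_pos": [-0.015, 0.006, 0], "yaw": 0}
    - {"delta_pos": [-0.015, 0.006, 0], "yaw": 0}
    - {"delta_pos": [-0.01, 0.003, 0], "yaw": 0}
    - {"delta_pos": [0, 0, 0], "yaw": 0}
    - {"delta_pos": [0, 0, 0.0015], "yaw": 0}
    - {"delta_pos": [0, 0, 0.001], "yaw": 0}
    - {"delta_pos": [0, 0, 0], "yaw": 0}

```text
time_s: 12.33
tcp_pos: [0.5312, 0.0337, 0.0026]
tool_rot: [-0.0, 0.67, 0.742, 0.0]
wrist_force: [0.1, 0.0, 1.4]
gripper_width: 0.0051
gripper_force: 58.9
```

play_rows:
  motion:
    - {"delta_pos": [0, 0, 0], "yaw": 0}
    - {"delta_pos": [0, 0, 0], "yaw": 0}
    - {"delta_pos": [0, 0, 0], "yaw": 0}
    - {"delta_pos": [0, 0, 0], "yaw": 0}
    - {"delta_pos": [0, 0, -0.015], "yaw": 0}
    - {"delta_pos": [0, 0, -0.035], "yaw": 0}
    - {"delta_pos": [0, 0, -0.04], "yaw": 0}
    - {"delta_pos": [0, 0, -0.04], "yaw": 0}
    - {"delta_pos": [0, 0, -0.02], "yaw": 0}
    - {"delta_pos": [0, 0, 0], "yaw": 0}
    - {"delta_pos": [0, 0, 0], "yaw": 0}
  hand: 0.035

```text
time_s: 13.25
tcp_pos: [0.5324, 0.0326, 0.1542]
tool_rot: [0.001, 0.671, 0.742, 0.001]
wrist_force: [0.0, 0.6, -0.2]
gripper_width: 0.035
gripper_force: 0.0
```

Run:
```python
from h import *
go(.51,.15,.005,6)
w=get('wrist'); save('w2',w['img'])
import pickle; pickle.dump(w,open('w2.pkl','wb'))
```

```text
at [0.5324 0.0326 0.1542] t 13.25 ydir 5.74 tilt [ 0.003  0.    -1.   ] F [ 0.   0.6 -0.2] w 0.035
tool shift mm [119.1 -11.1 149.2] rows>= 4.6 yaw -0.26
```

View pics/w2.png

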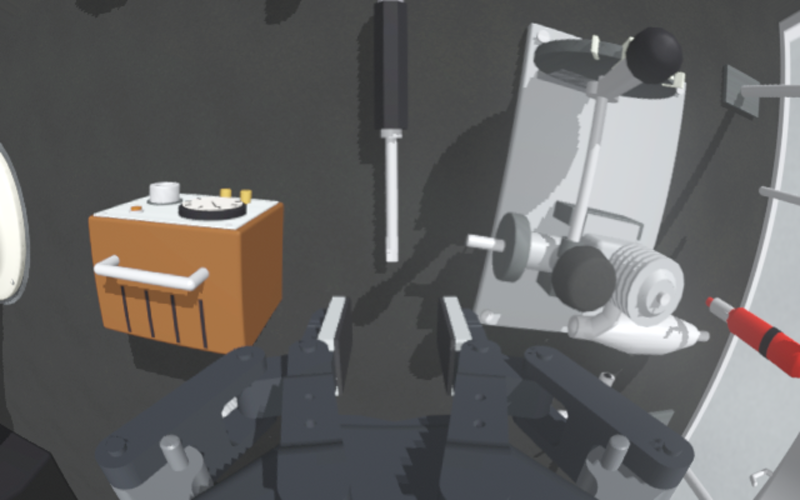

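The wrist view shows the screwdriver lying on the mat. Native pixels: tip at (313,209), handle front at (313,105), handle running to the top edge.

Run:
```python
from h import *
import pickle
w=pickle.load(open('w2.pkl','rb'))
P=[]
for v in (115,130,150,170,190,200,206,208,209,210):
    r=w['img'][v,302:324].min(1).astype(float); c=np.clip(r-110,0,None); u=302+(c*np.arange(22)).sum()/max(c.sum(),1); P.append(wray(w,u,v,.012)); print(v,round(u,1),(c>0).sum(),P[-1].round(4))
P=np.array(P)[:7]; l=np.polyfit(P[:,1],P[:,0],1); hd=np.arctan2(-1,-l[0]); print('heading',np.degrees(hd))
u=np.array([np.cos(hd),np.sin(hd)])
tip=P[-1][:2]-0; 
for tp in (wray(w,312.8,208.8,.012)[:2],): print('tip',tp,'origin',tp-.1475*u)
g=tp-.1475*u
go(g[0],g[1],.012,np.degrees(hd)+90)
t=get('top')
m=np.zeros((400,640),bool)
```

```text
115 313.0 10 [0.5258 0.097  0.012 ]
130 313.1 10 [0.5273 0.0833 0.012 ]
150 313.3 10 [0.5293 0.0648 0.012 ]
170 313.5 10 [0.5314 0.046  0.012 ]
190 313.5 11 [0.5333 0.0267 0.012 ]
200 313.3 11 [0.534  0.0168 0.012 ]
206 313.2 10 [0.5346 0.0108 0.012 ]
208 313.2 10 [0.5348 0.0088 0.012 ]
209 313.1 9 [0.5348 0.0078 0.012 ]
210 302.0 0 [0.5242 0.0057 0.012 ]
heading -84.12068160099271
tip [0.53446465 0.00792822] origin [0.51935572 0.15465235]
at [0.5311 0.0324 0.1526] t 13.3 ydir 5.74 tilt [ 0. -0. -1.] F [-0.9 -0.  -0.6] w 0.0353
tool shift mm [122.8   0.5 140.6] rows>= 4.5 yaw -0.14
```

play_rows:
  motion:
    - {"delta_pos": [0.025, 0.001, 0], "yaw": 0}
    - {"delta_pos": [0.026, 0, 0], "yaw": 0}
    - {"delta_pos": [0.026, 0, 0], "yaw": 0}
    - {"delta_pos": [0.0253, 0, 0], "yaw": 0}
    - {"delta_pos": [0, 0, 0.03], "yaw": 0}
    - {"delta_pos": [0, 0, 0.035], "yaw": 0}
    - {"delta_pos": [0, 0, 0.035], "yaw": 0}
    - {"delta_pos": [0, 0, 0.03], "yaw": 0}
    - {"delta_pos": [0, 0, 0.014], "yaw": 0}
    - {"delta_pos": [0, 0, 0.0046], "yaw": 0}
    - {"delta_pos": [0, 0, 0], "yaw": 0}
    - {"delta_pos": [0, 0, 0], "yaw": 0}
  hand: 0.05

```text
time_s: 14.35
tcp_pos: [0.5218, 0.1343, 0.0036]
tool_rot: [-0.0, 0.671, 0.742, -0.001]
wrist_force: [0.4, 0.4, 0.4]
gripper_width: 0.05
gripper_force: 0.0
```

play_rows:
  motion:
    - {"delta_pos": [0, 0, 0], "yaw": 0}
    - {"delta_pos": [0, 0, 0], "yaw": 0}
    - {"delta_pos": [0, 0, 0], "yaw": 0}
    - {"delta_pos": [0, 0, 0], "yaw": 0}
    - {"delta_pos": [0, 0, 0], "yaw": 0}
    - {"delta_pos": [0, 0, 0], "yaw": 0}
    - {"delta_pos": [0, 0, 0], "yaw": 0}
  hand: 0.0
  force: 80

```text
time_s: 14.93
tcp_pos: [0.5233, 0.1346, 0.0057]
tool_rot: [0.001, 0.671, 0.742, 0.001]
wrist_force: [-1.2, -0.3, 6.2]
gripper_width: 0.0218
gripper_force: 79.0
```

play_rows:
  motion:
    - {"delta_pos": [0, 0, -0.01], "yaw": 0}
    - {"delta_pos": [0, 0, -0.018], "yaw": 0}
    - {"delta_pos": [0, 0, -0.018], "yaw": 0}
    - {"delta_pos": [0, 0, 0], "yaw": 0}
    - {"delta_pos": [0, 0, 0], "yaw": 0}

```text
time_s: 15.35
tcp_pos: [0.5234, 0.1346, 0.0517]
tool_rot: [0.001, 0.671, 0.742, 0.001]
wrist_force: [0.0, 0.3, -1.0]
gripper_width: 0.0216
gripper_force: 78.7
```

Run:
```python
from h import *
import pickle
t=pickle.load(open('top.pkl','rb')); W=pts(t)
m=(W[:,:,2]>.02)&(W[:,:,0]<.65)&(W[:,:,0]>.5)&(W[:,:,1]>-.15)&(W[:,:,1]<.13); q=W[m]
for k in np.argsort(q[:,0])[:60:4]: print(q[k].round(3))
w=pickle.load(open('w2.pkl','rb'))
print('stub depth',w['z_map'][193,378:392].round(3))
# console: tachometer/top edge refit using rays
a=t['img'].astype(int)
Z=W[:,:,2]; m=(abs(Z-.14)<.006); k=np.zeros_like(m); k[150:230,350:420]=m[150:230,350:420]
k=cv2.morphologyEx(k.astype(np.uint8),cv2.MORPH_CLOSE,np.ones((9,9)))>0
v,u=np.nonzero(k); c=cv2.convexHull(np.stack([u,v],1).astype(np.float32))[:,0]
q=np.array([ray(t,x,y,.14)[:2] for x,y in c],np.float32); print(cv2.minAreaRect(q*1000))
go(.563,-.038,.0517,-13.6)
```

```text
[0.579 0.04  0.049]
[0.584 0.039 0.056]
[0.588 0.04  0.052]
[0.591 0.037 0.05 ]
[0.597 0.037 0.053]
[0.602 0.028 0.057]
[0.603 0.02  0.042]
[0.604 0.016 0.053]
[0.604 0.038 0.05 ]
[0.604 0.032 0.073]
[0.605 0.046 0.059]
[0.605 0.028 0.06 ]
[0.605 0.034 0.059]
[0.605 0.018 0.059]
[0.605 0.045 0.044]
stub depth [0.252 0.252 0.251 0.252 0.252 0.252 0.252 0.252 0.252 0.253 0.252 0.252
 0.252 0.254]
((544.93701171875, -287.7347412109375), (120.49651336669922, 169.24671936035156), 76.40277862548828)
at [0.5234 0.1346 0.0517] t 15.35 ydir 5.73 tilt [ 0.003  0.001 -1.   ] F [ 0.   0.3 -1. ] w 0.0216
tool shift mm [-175.7   22.2   -0. ] rows>= 4.2 yaw 19.33
```

play_rows:
  motion:
    - {"delta_pos": [-0.026, -0.0031, 0], "yaw": 0}
    - {"delta_pos": [-0.026, -0.0031, 0], "yaw": 0}
    - {"delta_pos": [-0.026, -0.0031, 0], "yaw": 0}
    - {"delta_pos": [-0.026, -0.0031, 0], "yaw": 0}
    - {"delta_pos": [-0.026, -0.0031, 0], "yaw": 0}
    - {"delta_pos": [-0.026, -0.0031, 0], "yaw": 0}
    - {"delta_pos": [-0.0273, -0.0033, 0], "yaw": 0}
    - {"delta_pos": [0, 0, 0], "yaw": 4.83}
    - {"delta_pos": [0, 0, 0], "yaw": 4.83}
    - {"delta_pos": [0, 0, 0], "yaw": 4.83}
    - {"delta_pos": [0, 0, 0], "yaw": 4.83}
    - {"delta_pos": [0, 0, 0], "yaw": 0}
    - {"delta_pos": [0, 0, 0], "yaw": 0}

```text
time_s: 16.43
tcp_pos: [0.5181, -0.0501, 0.0495]
tool_rot: [-0.0, 0.785, 0.62, -0.001]
wrist_force: [0.1, -0.4, -0.5]
gripper_width: 0.0216
gripper_force: 78.7
```

Run:
```python
from h import *
import pickle
go(.5564,-.0655,.0517,-13.6)
t=get('top'); w=get('wrist'); s=get('side'); pickle.dump((t,w,s),open('pre.pkl','wb'))
def c(im,u,v,w,h): return cv2.resize(im[v:v+h,u:u+w],(400,300),interpolation=cv2.INTER_CUBIC)
o=np.vstack([np.hstack([c(t['img'],300,170,80,60),c(s['img'],290,190,80,60)]),np.zeros((300,800,3),np.uint8)])
o[300:,160:640]=cv2.resize(w['img'],(480,300),interpolation=cv2.INTER_AREA)
save('pre',o,1)
```

```text
at [ 0.5181 -0.0501  0.0495] t 16.43 ydir -13.42 tilt [-0.001 -0.    -1.   ] F [ 0.1 -0.4 -0.5] w 0.0216
tool shift mm [-6.  40.9 -2.3] rows>= 1.0 yaw 0.18
```

View pics/pre.png

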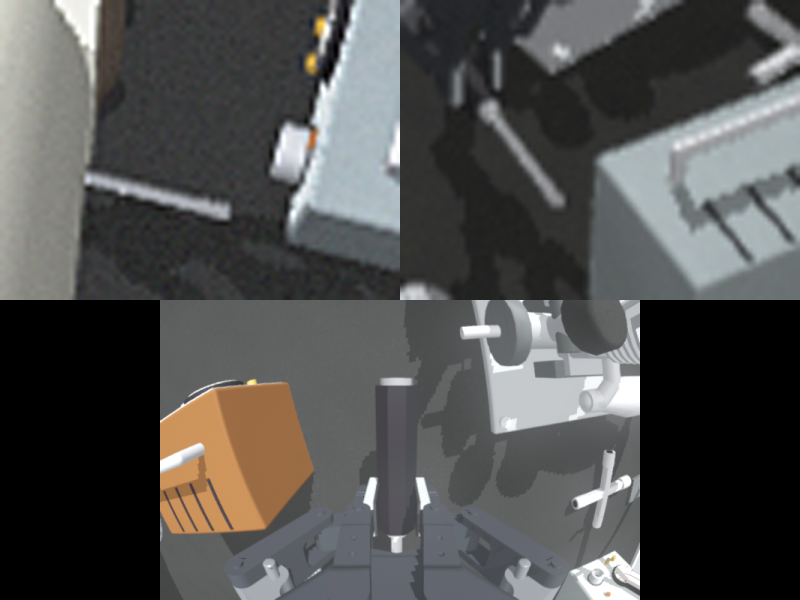

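Top view: shaft tip at (346,212.4), collar blob around (358,200). Side view: tip at (322.4,230.8). The wrist view shows the handle held straight.

```bash
cat > tip.py <<'E'
from h import *
import pickle
t,w,s=pickle.load(open('pre.pkl','rb'))
def tri(pt,ps):
    A=[];b=[]
    for d,(u,v) in((t,pt),(s,ps)):
        E=d['extrinsics']; o=E[:3,3]; r=E[:3,:3]@np.array([(u-d['cx'])/d['f'],(v-d['cy'])/d['f'],1]); r/=np.linalg.norm(r); M=np.eye(3)-np.outer(r,r); A.append(M); b.append(M@o)
    return np.linalg.solve(sum(A),sum(b))
print('tip tri',tri((346,212.4),(322.4,230.8)).round(4))
c=np.array([-.235,-.972]); l=np.array([-.972,.235])
F=np.array([.5455,-.2882])-.06*c
for u in(320,326,332,338,344):
    col=t['img'][200:220,u].min(1).astype(float); k=np.clip(col-90,0,None); v=200+(k*np.arange(20)).sum()/k.sum()
    p=ray(t,u,v,.0558)[:2]; print('shaft',u,round(v,2),p.round(4),'axial',round((p-F)@c,4),'lat',round((p-F)@l,4))
for u in(356,357,358,359,360):
    col=t['img'][188:212,u].min(1).astype(float); k=np.nonzero(col>105)[0]; k=k[(k>4)&(k<20)]; v=188+(k[0]+k[-1])/2
    p=ray(t,u,v,.058)[:2]; print('collar',u,188+k[0],188+k[-1],p.round(4),'axial',round((p-F)@c,4),'lat',round((p-F)@l,4))
st=telemetry.state()['tcp_pos'][:2]; print('tcp axial',(st-F)@c,'lat',(st-F)@l)
E
python3 tip.py
```

```text
tip tri [ 0.4881 -0.1757  0.0556]
shaft 320 205.76 [ 0.5062 -0.0966] axial -0.117 lat 0.0832
shaft 326 207.32 [ 0.5018 -0.1148] axial -0.0983 lat 0.0833
shaft 332 209.01 [ 0.4969 -0.1329] axial -0.0795 lat 0.0837
shaft 338 210.39 [ 0.493  -0.1511] axial -0.061 lat 0.0832
shaft 344 211.95 [ 0.4886 -0.1692] axial -0.0423 lat 0.0833
collar 356 195 205 [ 0.5255 -0.2052] axial -0.016 lat 0.039
collar 357 194 205 [ 0.527  -0.2082] axial -0.0134 lat 0.0367
collar 358 195 205 [ 0.5256 -0.2112] axial -0.0101 lat 0.0375
collar 359 195 205 [ 0.5256 -0.2143] axial -0.0072 lat 0.0367
collar 360 195 207 [ 0.5226 -0.2173] axial -0.0035 lat 0.0389
tcp axial -0.16508528648777612 lat 0.08222577546718199
```

play_rows:
  motion:
    - {"delta_pos": [0, 0.008, -0.0024], "yaw": 0}
    - {"delta_pos": [0, 0.009, 0], "yaw": 0}
    - {"delta_pos": [0, 0.009, 0], "yaw": 0}
    - {"delta_pos": [0, 0.009, 0], "yaw": 0}
    - {"delta_pos": [0, 0.0093, 0], "yaw": 0}
    - {"delta_pos": [0, 0, 0], "yaw": 0}
    - {"delta_pos": [0, 0, 0], "yaw": 0}
    - {"delta_pos": [0, 0, 0], "yaw": 0}

```text
time_s: 17.25
tcp_pos: [0.5613, -0.0606, 0.0521]
tool_rot: [-0.0, 0.786, 0.619, -0.0]
wrist_force: [0.4, -0.4, -1.0]
gripper_width: 0.0219
gripper_force: 78.7
```

Run:
```python
from h import *
import pickle
go(.56,-.06,.0518,-13.6)
t=get('top'); w=get('wrist'); s=get('side'); pickle.dump((t,w,s),open('pre.pkl','wb'))
def c(im,u,v,w,h): return cv2.resize(im[v:v+h,u:u+w],(400,300),interpolation=cv2.INTER_CUBIC)
save('pre2',np.hstack([c(t['img'],310,170,60,45),c(s['img'],290,180,80,60)]),1)
c=np.array([-.235,-.972]); l=np.array([-.972,.235]); F=np.array([.5455,-.2882])-.06*c
for u in(336,340,344,347,349):
    col=t['img'][185:208,u].min(1).astype(float); k=np.clip(col-90,0,None); v=185+(k*np.arange(23)).sum()/max(k.sum(),1); p=ray(t,u,v,.058)[:2]; print('shaft',u,round(v,2),k.max(),'axial',round((p-F)@c,4),'lat',round((p-F)@l,4))
```

```text
at [ 0.5613 -0.0606  0.0521] t 17.25 ydir -13.58 tilt [-0.001  0.    -1.   ] F [ 0.4 -0.4 -1. ] w 0.0219
tool shift mm [ 0.3 -1.4  0.3] rows>= 0.0 yaw 0.02
shaft 336 194.97 91.0 axial -0.0783 lat 0.0393
shaft 340 195.96 92.0 axial -0.0659 lat 0.0392
shaft 344 196.93 85.0 axial -0.0534 lat 0.039
shaft 347 197.63 85.0 axial -0.0441 lat 0.0388
shaft 349 197.04 23.0 axial -0.0387 lat 0.0355
```

View pics/pre2.png

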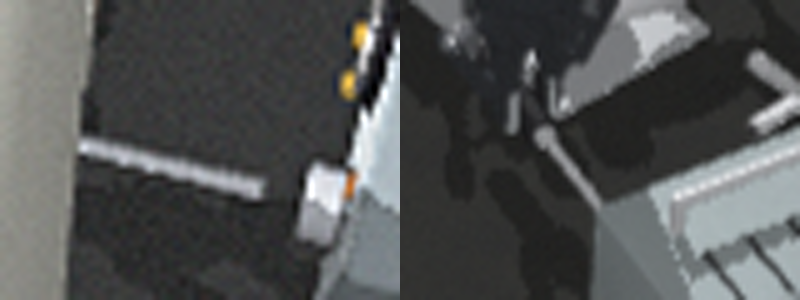

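The shaft's line continues to about crop (322,203), which is the middle of the collar blob (rows 162–243). It is aligned, so I'll push in.

play_rows:
  motion:
    - {"delta_pos": [-0.006, 0, 0], "yaw": 0}
    - {"delta_pos": [-0.007, 0, 0], "yaw": 0}
    - {"delta_pos": [-0.006, 0, 0], "yaw": 0}
    - {"delta_pos": [-0.004, 0, 0], "yaw": 0}
    - {"delta_pos": [0, 0, 0], "yaw": 0}
    - {"delta_pos": [0, 0, 0], "yaw": 0}

```text
time_s: 17.9
tcp_pos: [0.5562, -0.0837, 0.0525]
tool_rot: [-0.0, 0.786, 0.618, -0.0]
wrist_force: [-0.2, -0.5, -0.8]
gripper_width: 0.0216
gripper_force: 78.7
```

play_rows:
  motion:
    - {"delta_pos": [-0.003, 0, 0], "yaw": 0}
    - {"delta_pos": [-0.002, 0, 0], "yaw": 0}
    - {"delta_pos": [-0.002, 0, 0], "yaw": 0}
    - {"delta_pos": [0, 0, 0], "yaw": 0}
    - {"delta_pos": [0, 0, 0], "yaw": 0}

```text
time_s: 18.32
tcp_pos: [0.5547, -0.0899, 0.0525]
tool_rot: [-0.0, 0.786, 0.618, -0.0]
wrist_force: [0.8, 0.3, -1.7]
gripper_width: 0.0219
gripper_force: 78.7
```

play_rows:
  motion:
    - {"delta_pos": [-0.001, 0, 0], "yaw": 0}
    - {"delta_pos": [-0.001, 0, 0], "yaw": 0}
    - {"delta_pos": [-0.001, 0, 0], "yaw": 0}
    - {"delta_pos": [0, 0, 0], "yaw": 0}
    - {"delta_pos": [0, 0, 0], "yaw": 0}

```text
time_s: 18.73
tcp_pos: [0.5542, -0.0923, 0.0525]
tool_rot: [-0.0, 0.786, 0.619, 0.0]
wrist_force: [1.2, 1.1, -1.1]
gripper_width: 0.022
gripper_force: 78.7
```

play_rows:
  motion:
    - {"delta_pos": [-0.001, 0, 0], "yaw": 0}
    - {"delta_pos": [-0.001, 0, 0], "yaw": 0}
    - {"delta_pos": [0, 0, 0], "yaw": 0}
    - {"delta_pos": [0, 0, 0], "yaw": 0}

```text
time_s: 19.07
tcp_pos: [0.5537, -0.0944, 0.0525]
tool_rot: [-0.0, 0.786, 0.619, 0.0]
wrist_force: [0.1, 1.0, -0.9]
gripper_width: 0.0218
gripper_force: 78.7
```

play_rows:
  motion:
    - {"delta_pos": [-0.001, 0, 0], "yaw": 0}
    - {"delta_pos": [-0.001, 0, 0], "yaw": 0}
    - {"delta_pos": [0, 0, 0], "yaw": 0}
    - {"delta_pos": [0, 0, 0], "yaw": 0}

```text
time_s: 19.4
tcp_pos: [0.5532, -0.0964, 0.0525]
tool_rot: [-0.0, 0.786, 0.619, 0.0]
wrist_force: [0.8, 3.2, -1.3]
gripper_width: 0.0217
gripper_force: 78.7
```

play_rows:
  motion:
    - {"delta_pos": [-0.001, 0, 0], "yaw": 0}
    - {"delta_pos": [-0.001, 0, 0], "yaw": 0}
    - {"delta_pos": [0, 0, 0], "yaw": 0}
    - {"delta_pos": [0, 0, 0], "yaw": 0}

```text
time_s: 19.73
tcp_pos: [0.5529, -0.0972, 0.0525]
tool_rot: [-0.0, 0.785, 0.619, 0.001]
wrist_force: [1.1, 5.1, -0.6]
gripper_width: 0.0216
gripper_force: 78.7
```

play_rows:
  motion:
    - {"delta_pos": [-0.0015, 0, 0], "yaw": 0}
    - {"delta_pos": [-0.0015, 0, 0], "yaw": 0}
    - {"delta_pos": [0, 0, 0], "yaw": 0}
    - {"delta_pos": [0, 0, 0], "yaw": 0}
    - {"delta_pos": [0, 0, 0], "yaw": 0}

```text
time_s: 20.15
tcp_pos: [0.5528, -0.0975, 0.0526]
tool_rot: [-0.001, 0.785, 0.62, 0.002]
wrist_force: [1.6, 9.3, -0.7]
gripper_width: 0.0221
gripper_force: 78.8
```

Run:
```python
from h import *
s=telemetry.state(); print(s['wrist_force'],s['tcp_pos'])
t=get('top'); a=t['img'].astype(int)
# lamp near collar: colour now vs start
import pickle; t0=pickle.load(open('top.pkl','rb'))['img']
print('now',t['img'][193:201,360:364].tolist()); print('then',t0[193:201,360:364].tolist())
```

```text
[ 1.55070256  9.26992028 -0.6945053 ] [ 0.55277238 -0.09745014  0.05258944]
now [[[55, 57, 57], [44, 42, 43], [125, 129, 135], [151, 155, 162]], [[51, 53, 55], [41, 42, 44], [163, 169, 176], [223, 237, 242]], [[91, 92, 96], [78, 87, 91], [71, 56, 44], [166, 173, 173]], [[140, 145, 152], [135, 144, 157], [156, 105, 71], [138, 106, 82]], [[148, 151, 161], [137, 144, 151], [191, 102, 29], [162, 146, 142]], [[146, 152, 161], [150, 137, 124], [190, 108, 38], [149, 153, 163]], [[158, 165, 176], [140, 117, 100], [136, 90, 63], [149, 155, 168]], [[171, 174, 182], [111, 110, 112], [87, 97, 101], [137, 146, 151]]]
then [[[60, 60, 59], [60, 56, 55], [131, 141, 146], [248, 253, 255]], [[52, 58, 57], [40, 39, 39], [181, 189, 199], [237, 245, 251]], [[138, 144, 150], [119, 122, 132], [88, 78, 70], [196, 197, 197]], [[231, 236, 244], [215, 226, 241], [166, 109, 75], [207, 172, 145]], [[232, 237, 244], [226, 234, 244], [206, 109, 44], [233, 227, 228]], [[235, 240, 248], [223, 212, 204], [209, 117, 45], [215, 220, 231]], [[241, 247, 252], [202, 176, 158], [167, 128, 104], [215, 222, 230]], [[247, 251, 254], [167, 168, 175], [156, 165, 178], [235, 241, 246]]]
```

play_rows:
  motion:
    - {"delta_pos": [0.004, 0, 0], "yaw": 0}
    - {"delta_pos": [0.008, 0, 0], "yaw": 0}
    - {"delta_pos": [0.01, 0, 0], "yaw": 0}
    - {"delta_pos": [0.01, 0, 0], "yaw": 0}
    - {"delta_pos": [0.01, 0, 0], "yaw": 0}
    - {"delta_pos": [0, 0, 0], "yaw": 0}
    - {"delta_pos": [0, -0.01, 0], "yaw": 0}
    - {"delta_pos": [0, -0.015, 0], "yaw": 0}
    - {"delta_pos": [0, -0.015, 0], "yaw": 0}
    - {"delta_pos": [0, -0.01, 0], "yaw": 0}
    - {"delta_pos": [0, 0, 0.015], "yaw": 0}
    - {"delta_pos": [0, 0, 0.015], "yaw": 0}
    - {"delta_pos": [0, 0, 0.01], "yaw": 0}
    - {"delta_pos": [0, 0, 0], "yaw": 0}
    - {"delta_pos": [0, 0, 0], "yaw": 0}

```text
time_s: 21.45
tcp_pos: [0.5124, -0.0493, 0.0121]
tool_rot: [-0.0, 0.786, 0.618, -0.001]
wrist_force: [0.0, 0.4, -0.7]
gripper_width: 0.0221
gripper_force: 78.7
```

play_rows:
  motion:
    - {"delta_pos": [0, 0, 0.003], "yaw": 0}
    - {"delta_pos": [0, 0, 0.002], "yaw": 0}
    - {"delta_pos": [0, 0, 0.001], "yaw": 0}
    - {"delta_pos": [0, 0, 0], "yaw": 0}
    - {"delta_pos": [0, 0, 0], "yaw": 0}

```text
time_s: 21.87
tcp_pos: [0.5134, -0.0489, 0.0067]
tool_rot: [0.0, 0.786, 0.619, 0.0]
wrist_force: [-1.1, -0.8, -1.4]
gripper_width: 0.0218
gripper_force: 78.7
```

play_rows:
  motion:
    - {"delta_pos": [0, 0, 0], "yaw": 0}
    - {"delta_pos": [0, 0, 0], "yaw": 0}
    - {"delta_pos": [0, 0, 0], "yaw": 0}
    - {"delta_pos": [0, 0, 0], "yaw": 0}
    - {"delta_pos": [0, 0, 0], "yaw": 0}
    - {"delta_pos": [0, 0, -0.015], "yaw": 0}
    - {"delta_pos": [0, 0, -0.035], "yaw": 0}
    - {"delta_pos": [0, 0, -0.04], "yaw": 0}
    - {"delta_pos": [0, 0, -0.04], "yaw": 0}
    - {"delta_pos": [0, 0, -0.04], "yaw": 0}
    - {"delta_pos": [0, 0, -0.03], "yaw": 0}
    - {"delta_pos": [0, 0, 0], "yaw": 0}
    - {"delta_pos": [0, 0, 0], "yaw": 0}
  hand: 0.045

```text
time_s: 22.95
tcp_pos: [0.5148, -0.049, 0.2088]
tool_rot: [0.002, 0.786, 0.619, 0.002]
wrist_force: [0.0, 0.5, 0.4]
gripper_width: 0.0451
gripper_force: 0.0
```

Run:
```python
from h import *
go(.5,0,.2,None)
w=get('wrist'); t=get('top'); s=get('side')
# driver on mat, from the wrist camera: bright shaft pixels / dark handle extents
W=pts(s)
m=(s['img'].max(2)<60)&(abs(W[:,:,2]-.168)<.02)&(abs(W[:,:,0]-.635)<.05)&(abs(W[:,:,1]-.15)<.03); v,u=np.nonzero(m)
print('knob side',len(u),u.mean(),v.mean())
W=pts(t); m=(t['img'].max(2)<60)&(abs(W[:,:,2]-.168)<.02)&(abs(W[:,:,0]-.635)<.05)&(abs(W[:,:,1]-.15)<.03); v,u=np.nonzero(m); print('knob top',len(u),u.mean() if len(u) else 0,v.mean() if len(u) else 0)
g=np.hypot(*0*np.array([1,1]))
for d,n in((s,'s'),(t,'t')):
    for p in((.5124-.235*.1275,-.0493-.972*.1275),(.5124-.235*.06,-.0493-.972*.06)):
        q=np.array(proj(d,(*p,.012))).round(1); ui,vi=q.astype(int); print(n,q,d['img'][vi-3:vi+4,ui].min(1),d['img'][vi,ui-3:ui+4].min(1), pts(d)[vi,ui].round(3))
```

```text
at [ 0.5148 -0.049   0.2088] t 22.95 ydir -13.58 tilt [ 0.005 -0.    -1.   ] F [0.  0.5 0.4] w 0.0451
tool shift mm [ 44.2 -25.9   8.7] rows>= 1.2 yaw None
knob side 21 287.7142857142857 143.42857142857142
knob top 44 231.97727272727272 156.77272727272728
s [320.  239.9] [ 51  99 182 197  82  51  46] [ 86 177 228 197  52  52  49] [ 0.487 -0.168  0.008]
s [310.5 226.6] [ 49 104 199 231 187 119  63] [ 38  81 171 231 173  69  50] [ 0.5   -0.103  0.01 ]
t [344.4 216. ] [ 46  99 157 114  89  36  41] [224 231 251 114  52  52  57] [ 0.484 -0.173 -0.002]
t [323.4 210.6] [ 52  39 134 241 221  78  32] [234 242 241 241 199 191 142] [ 0.5   -0.106  0.013]
```

The driver lies where it was released, and the knob has not moved from idle: top (232.0,156.8), against (231.9,156.7) when it was set. Handing in.

```bash
python3 -c "
from workcell import job_done; print(job_done())"
```

```text
the job is handed in; nothing more can be done
None
```

I handed the job in at about 23 s with every step done in order: throttle set to idle (it took two tries), screwdriver drawn out by its blade, laid down, taken by the handle, and the reset pressed to its stop at about 9 N. In the last images the screwdriver was lying on the mat and the throttle was still at idle; I didn't re-check the other loose items, but saw no sign of touching them.

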